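# Let a steel roller out of a lever-lid feeder

## Task

Press the feeder's lever all the way down with the fingertips, so that its linked lid lifts fully and the steel roller rolls out into the tray, then ease the lever back up so that the lid closes without slamming, and let go. Work only by the lever: do not touch the lid or the roller, pick nothing up, and leave the things standing around where they are.

Things in the scene. Friction and masses are not known exactly. Their poses are not given: they have to be found in the camera images.
- feeder: Grey sheet-steel gravity feeder fixed to the bench. Origin on the bench; z up; its front faces its own -x. In its frame (mm) the hopper spans x -80..90, y -62..62, 138 high with the lid shut; the open tray (walls 45-50 high) runs on from the hopper's mouth to x -215. A black linkage cover is on the -y side: x -20..95, y out to -80, z 50..135.
- paddle (a point): Middle of the upper face of the lever's black paddle (56 mm along the feeder's x, 50 along y, 8 thick). In the feeder's frame: x -169, y -105, z 114 mm with the lever up; z 37, same x, fully down (5 mm more forward half-way). The face slopes 0.23 rad, front edge higher when up, lower when down. Bench below is clear. Pressing takes 3 to 7 N until the stop.
- lever (a joint): Lever angle, rad: 0 = up (rest), 0.45 = fully down on its stop. Pivot in the feeder's frame at x 0, y -83, z 70 mm, axis along y; its arm reaches forward (-x) beside the tray to the paddle. Rigidly linked: lid angle = 2.33 x lever angle. The lid's weight drives it back up; it does not stay down by itself.
- lid (a joint): Angle of the aluminium lid, rad: 0 = shut, 1.05 = fully open (front edge then 0.28 m above the bench). Hinged along y at the hopper's rear top edge (feeder frame x 90, z 130 mm); its front skirt closes the hopper's mouth. If the lever is let go the lid slams shut within half a second; letting the lever up over 2 s or more is gentle.
- roller: Steel roller, 36 mm diameter, 96 mm long, about 0.6 kg, origin at its centre, own y along its axis. It starts hidden in the hopper behind the lid's skirt and rolls by itself to the tray's end wall within about a second of the lid opening; its centre then rests about 193 mm in front (-x) of the feeder's origin.
- tape: Roll of blue tape lying flat, 100 mm across, 48 mm high; origin under its centre. Bystander.
- sleeve: Upright open cardboard sleeve, 64 mm across, 90 mm high; origin under its centre. Bystander.
- coupling: Upright dark steel hexagonal coupling, 48 mm across the corners, 60 mm high; origin under its centre. Bystander.

How it is judged:
By the outcome, as a careful person would: the job done as asked, in the order asked, and still so for the second after the job is handed in, with the robot touching nothing.
It also fails if it takes over 45 s, if anything falls off the work surface, if the arm or the gripper's body presses on something with over 40 N, if the wrist force passes 120 N, or if a joint passes its speed limit or range.

## Robot

A 7-joint arm with a two-finger parallel gripper is mounted at the origin on the work surface. World frame = base frame: x ahead of the robot, y to its left, z up, the work surface at z = 0. Lengths are in mm, angles in rad, forces in N, time in s.
With the tool pointing down it reaches from about 400 to 850 mm from the base axis. Payload 10.4 kg.
Tool frame: the origin (TCP) lies at the very end of the fingers, on their centre line; the grasp point (between the pads) lies 19 mm behind it (tcp_to_grasp is the distance from the TCP to the grasp point, in mm); z points along the fingers, y is the line along which they close (so a half turn about z gives the same grasp; the last joint's range is limited). The gripper opens to 85 mm and grips with 20 to 120 N. Pads are 22 mm wide; open, the fingers measure 114 mm over their backs; the gripper's body (76 mm by 85 mm) begins 54 mm behind the grasp point. The pads swing forward as they close: fully open they stand 13 mm farther back than shut.
Start: joints at [-1.188, 0.332, -0.065, 1.46, 0.022, 1.35, -0.088], TCP at [246.711, 574.269, 231.338] pointing down, gripper open.
Joint ranges: [-2.6, 2.6], [-0.5, 2.12], [-1.47, 1.34], [0.16, 2.42], [-1.27, 4.41], [0.06, 2.06], [-2.6, 2.6]. Speed limits (rad/s): [2.22, 2.22, 2.79, 2.79, 3.14, 3.14, 3.14].

## Interface

Orientations are given as [roll, pitch, yaw] about the fixed x, y, z axes, in that order (R = Rz(yaw) Ry(pitch) Rx(roll)).
In Python, from station import * gives the robot as it stands.
- The arm moves only by the tool jog_arm, never from a script. Its argument "increments" is a list of rows, each an object of numbers: "x", "y", "z": the shift along the tool's x, y, z in cm; "wx", "wy", "wz": the turn, a rotation vector about the tool's x, y, z in degrees; "claw": the opening in per cent of the stroke, from 0 (shut) to 100 (fully open). A call has 1 to 10 rows; each row shifts and turns the commanded pose from where the row before left it, along the tool's axes as they then stand; what a row does not reach is not made up. A row lasts 1/8 s, in which the tool goes at most 62.5 mm and 10.7 degrees, less where a joint would pass 70% of its speed; a pose out of reach is approached as far as the arm can. A call is refused whole if a number of a shift passes 6.25 or a number of a turn 10.7, either way. A call with a gripper value outside its range is refused whole. The fingers move at their own pace and stop on an object; "newtons" is the grip in N (left out, the last holds). Time passes only in rows, so rows that do not move let the fingers close. It gives the time, the measured TCP pose, the force, the opening and the grip force at its end, in the units of the state.
- state(): the state, without advancing time (a new reading comes with each control period).
- read_camera(name): name is "scene" or "top" or "wrist"; returns a dict with "image" (384x512x3 uint8, red, green, blue), "fx", "fy", "cx", "cy" (pixels), "dist_coeffs" ([k1, k2, p1, p2, k3] as OpenCV has them; the pictures are not rectified), "world_from_camera" (4x4, takes a point from camera to world coordinates). Camera axes: x right, y up, looking along -z (the intrinsics and any distortion apply to the point x, -y, -z); pixel columns grow to the right and rows downward; lengths in mm; the calibration is good to about 2 mm. A picture is of the moment at which its call begins. There is no depth.
- finish_job(): hands the job in; it is judged then, once.
The state is a dict: "time_s": time; "joint_pos": joint angles; "qd": joint speeds; "joint_efforts": joint torques, N m; "ee_pos": TCP position; "orientation": TCP orientation; "contact_force": force on the tool from outside, world axes, zero at the start; "torque": the same for the moment, N m; "opening": opening from 0.0 (shut) to 1.0 (fully open); "grip_force": force on a finger pad.
Only numpy, scipy, OpenCV 4.12 (cv2) and the standard library are available. Lean on these libraries where they do the work, as an engineer would, in place of code of your own. Each camera call takes 0.05 s, during which the arm holds its last target. There are 200 camera calls.

## Working session

There is one attempt and no reset: what is moved stays moved. The work goes in short steps, Python scripts to look and compute and a tool call to move; the robot and the scene stay as the last step left them, time stands still between calls to the robot, and variables do not carry over. Pictures are saved under pics/ and viewed, at most 10 in all, crops included, and the job is handed in when it is done.

Besides the shell and the picture viewer there is one more tool, called after "Emit:" in YAML: its name, and indented under it one key for each argument. jog_arm: Moves the arm, as the interface text tells. Its arguments: {"type":"object","properties":{"increments":{"type":"array"},"newtons":{"type":"number"}},"required":["increments"]}

```bash
mkdir -p pics
python3 - <<'E'
from station import *
import cv2,numpy as np
for n in("scene","top"):
    c=read_camera(n);cv2.imwrite(f"pics/{n}0.png",c["image"][:,:,::-1])
    np.savez(f"{n}0.npz",**c);print(n,c["fx"],c["cx"],c["cy"],c["dist_coeffs"],np.round(c["world_from_camera"],3).tolist())
s=state();print(s["time_s"],s["ee_pos"],s["orientation"],s["contact_force"])
E
```

```text
scene 375.2631153915645 259.5891821580467 190.43182131528943 [0.00512246 0.         0.         0.         0.        ] [[0.842, -0.347, 0.413, 945.281], [0.539, 0.519, -0.663, -532.828], [0.016, 0.781, 0.624, 652.42], [0.0, 0.0, 0.0, 1.0]]
top 388.0020732934391 250.4631355356155 191.06330803101199 [-0.05679912  0.          0.          0.          0.        ] [[-0.019, 0.986, -0.167, 425.634], [-1.0, -0.022, -0.013, 29.78], [-0.016, 0.166, 0.986, 1003.795], [0.0, 0.0, 0.0, 1.0]]
0.1 [246.59375252 573.96180586 230.64097186] [-3.14040461e+00  6.04455107e-05  2.73579457e+00] [0.00289982 0.20679163 0.15208593]
```

View pics/scene0.png

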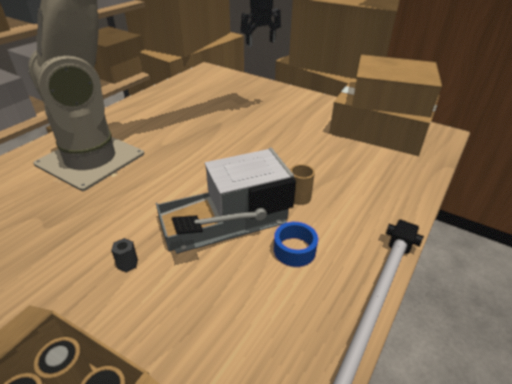

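View pics/top0.png

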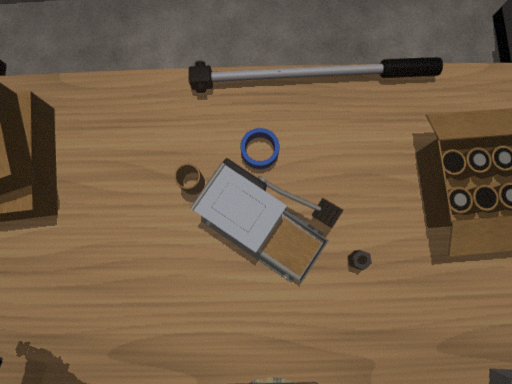

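The top view shows the feeder's pale lid centred near (240,207), the black paddle at (327,212) and the tray end near (310,260). The coupling is at (360,260), the tape at (260,148) and the sleeve at (190,179). In the scene view the paddle is at about (185,224).

```bash
cat > h.py <<'E'
import numpy as np,cv2
def ray(c,px):
    K=np.array([[c["fx"],0,c["cx"]],[0,c["fy"],c["cy"]],[0,0,1]],float)
    u=cv2.undistortPoints(np.array([[px]],float),K,np.array(c["dist_coeffs"],float))[0,0]
    T=np.array(c["world_from_camera"]);return T[:3,3],T[:3,:3]@np.array([u[0],-u[1],-1])
def onz(c,px,z):
    o,d=ray(c,px);return o+d*(z-o[2])/d[2]
def tri(c1,p1,c2,p2):
    o,d=ray(c1,p1);q,e=ray(c2,p2)
    s=np.linalg.lstsq(np.c_[d,-e],q-o,rcond=None)[0];a=o+s[0]*d;b=q+s[1]*e
    return (a+b)/2,np.linalg.norm(a-b)
E
python3 - <<'E'
from h import *
t=dict(np.load("top0.npz"));s=dict(np.load("scene0.npz"))
im=t["image"].astype(int)
def blob(m,near):
    n,l,st,ce=cv2.connectedComponentsWithStats(m.astype(np.uint8))
    k=min((i for i in range(1,n) if st[i,4]>60),key=lambda i:np.hypot(*(ce[i]-near)))
    return (l==k).astype(np.uint8),st[k,4],ce[k]
print(im[207,240],im[212,327],im[230,300])
g=(im.min(2)>135)&(np.ptp(im,axis=2)<25)
m,a,c=blob(g,(240,207));q=cv2.boxPoints(cv2.minAreaRect(cv2.findNonZero(m)))
print("lid",a,c,q.tolist())
w=np.array([onz(t,p,138) for p in q]);print(w.round(),np.linalg.norm(np.diff(w,axis=0),axis=1))
m,a,cp=blob(im.max(2)<62,(327,212));q=cv2.boxPoints(cv2.minAreaRect(cv2.findNonZero(m)));print("pad",a,cp,q.tolist())
i2=s["image"].astype(int);m2,a2,c2=blob(i2.max(2)<50,(186,225));print("pad scene",a2,c2)
print(tri(t,cp,s,c2),onz(t,cp,114))
for n,p,z in(("coup",(360,260),60),("tape",(260,148),48),("sleeve",(190,179),90)):print(n,onz(t,p,z).round())
A=cv2.resize(t["image"][150:290,170:380,::-1],None,fx=3.8,fy=3.8,interpolation=2);cv2.imwrite("pics/c1.png",A)
E
```

```text
[148 150 156] [43 36 34] [130 100  61]
lid 3937 [240.10515621 208.07035814] [[193.84613037109375, 210.23074340820312], [224.46151733398438, 164.30767822265625], [286.076904296875, 205.38461303710938], [255.46151733398438, 251.30767822265625]]
[[531. 170. 138.]
 [635. 100. 138.]
 [538. -38. 138.]
 [437.  33. 138.]] [125.7631961  169.07282412 123.20579924]
pad 460 [327.09347826 212.83913043] [[311.2059326171875, 215.3235321044922], [321.88238525390625, 197.52940368652344], [342.32354736328125, 209.7941131591797], [331.6470947265625, 227.58824157714844]]
pad scene 398 [186.69346734 225.51507538]
(array([ 521.85390813, -135.52313494,  106.63465933]), np.float64(0.5076652870621918)) [ 521.24314889 -133.98872022  114.        ]
coup [ 412. -217.   60.]
tape [698.  16.  48.]
sleeve [613. 187.  90.]
```

View pics/c1.png

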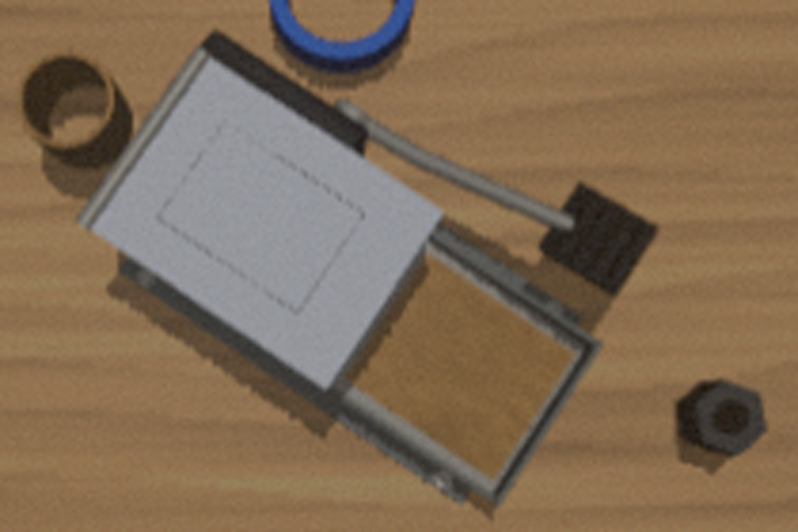

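The feeder fits at origin (532,62) with yaw of about 0.958. The lid measures 125 x 169 mm, against 124 x 170 given. The paddle is predicted at (521,-136) and measured at (521,-134). I'll fly over at z 231 with the claw shutting.

Emit:
jog_arm:
  increments:
    - {"x": -2.66,"y": -2.72,"claw": 0}
    - {"x": -2.66,"y": -2.72}
    - {"x": -2.66,"y": -2.72}
    - {"x": -2.66,"y": -2.72}
    - {"x": -2.66,"y": -2.72}
    - {"x": -2.66,"y": -2.72}
    - {"x": -2.66,"y": -2.72}
    - {"x": -2.66,"y": -2.72}
    - {"x": -2.66,"y": -2.72}
    - {"x": -2.66,"y": -2.72}
  newtons: 30

```text
$.increments[0]: bad value
```

Emit:
jog_arm:
  increments:
    - {"x": -2.66,"y": -2.72}
    - {"x": -2.66,"y": -2.72}
    - {"x": -2.66,"y": -2.72}
    - {"x": -2.66,"y": -2.72}
    - {"x": -2.66,"y": -2.72}
    - {"x": -2.66,"y": -2.72}
    - {"x": -2.66,"y": -2.72}
    - {"x": -2.66,"y": -2.72}
    - {"x": -2.66,"y": -2.72}
    - {"x": -2.66,"y": -2.72}

```text
$.increments[0]: bad value
```

Emit:
jog_arm:
  increments:
    - {"x": -2.66,"y": -2.72,"z": 0,"wx": 0,"wy": 0,"wz": 0,"claw": 0}
  newtons: 30

```text
time_s: 0.22
ee_pos: [258.5, 539.8, 230.2]
orientation: [-3.14, -0.001, 2.74]
contact_force: [1.1, -0.8, -0.2]
opening: 0.818
grip_force: 0.0
```

Emit:
jog_arm:
  increments:
    - {"x": -2.66,"y": -2.72,"z": 0,"wx": 0,"wy": 0,"wz": 0,"claw": 0}
    - {"x": -2.66,"y": -2.72,"z": 0,"wx": 0,"wy": 0,"wz": 0,"claw": 0}
    - {"x": -2.66,"y": -2.72,"z": 0,"wx": 0,"wy": 0,"wz": 0,"claw": 0}
    - {"x": -2.66,"y": -2.72,"z": 0,"wx": 0,"wy": 0,"wz": 0,"claw": 0}
    - {"x": -2.66,"y": -2.72,"z": 0,"wx": 0,"wy": 0,"wz": 0,"claw": 0}
    - {"x": -2.66,"y": -2.72,"z": 0,"wx": 0,"wy": 0,"wz": 0,"claw": 0}
    - {"x": -2.66,"y": -2.72,"z": 0,"wx": 0,"wy": 0,"wz": 0,"claw": 0}
    - {"x": -2.66,"y": -2.72,"z": 0,"wx": 0,"wy": 0,"wz": 0,"claw": 0}
    - {"x": -2.66,"y": -2.72,"z": 0,"wx": 0,"wy": 0,"wz": 0,"claw": 0}
    - {"x": -2.66,"y": -2.72,"z": 0,"wx": 0,"wy": 0,"wz": 0,"claw": 0}

```text
time_s: 1.48
ee_pos: [397.6, 182.5, 231.1]
orientation: [-3.141, -0.0, 2.736]
contact_force: [0.8, -0.1, 0.8]
opening: 0.005
grip_force: 0.0
```

Emit:
jog_arm:
  increments:
    - {"x": -2.66,"y": -2.72,"z": 0,"wx": 0,"wy": 0,"wz": 0,"claw": 0}
    - {"x": -2.66,"y": -2.72,"z": 0,"wx": 0,"wy": 0,"wz": 0,"claw": 0}
    - {"x": -2.66,"y": -2.72,"z": 0,"wx": 0,"wy": 0,"wz": 0,"claw": 0}
    - {"x": -2.66,"y": -2.72,"z": 0,"wx": 0,"wy": 0,"wz": 0,"claw": 0}
    - {"x": -2.66,"y": -2.72,"z": 0,"wx": 0,"wy": 0,"wz": 0,"claw": 0}
    - {"x": -2.66,"y": -2.72,"z": 0,"wx": 0,"wy": 0,"wz": 0,"claw": 0}
    - {"x": -2.66,"y": -2.72,"z": 0,"wx": 0,"wy": 0,"wz": 0,"claw": 0}
    - {"x": -2.66,"y": -2.72,"z": 0,"wx": 0,"wy": 0,"wz": 0,"claw": 0}
    - {"x": -2.66,"y": -2.72,"z": 0,"wx": 0,"wy": 0,"wz": 0,"claw": 0}
    - {"x": 0,"y": 0,"z": 0,"wx": 0,"wy": 0,"wz": 0,"claw": 0}

```text
time_s: 2.72
ee_pos: [520.6, -138.6, 230.9]
orientation: [-3.14, -0.0, 2.731]
contact_force: [0.2, 0.6, -0.3]
opening: 0.001
grip_force: 0.0
```

Run:
```python
from station import *
import cv2
from h import *
s=state();print(s["ee_pos"],s["contact_force"],s["orientation"],s["joint_pos"])
a=read_camera("scene")["image"][60:300,80:400,::-1];b=read_camera("wrist")["image"][:,:,::-1]
cv2.imwrite("pics/v1.png",np.hstack([cv2.resize(a,(400,300)),cv2.resize(b,(400,300))]))
```

```text
[ 520.59540818 -138.58829514  230.88755062] [ 0.21122113  0.62234097 -0.28238106] [-3.13982168e+00 -9.97155321e-05  2.73140172e+00] [-0.41595478  0.14965     0.65747049  1.7215067  -0.09283487  1.30281202
  1.42137631]
```

View pics/v1.png

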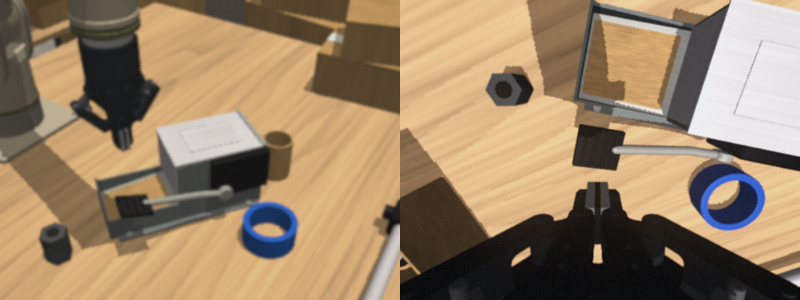

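The closed fingertips hang above the paddle, and nothing else is near them. Next I lower to just above the paddle and then press slowly.

Emit:
jog_arm:
  increments:
    - {"x": 0,"y": 0,"z": 2,"wx": 0,"wy": 0,"wz": 0,"claw": 0}
    - {"x": 0,"y": 0,"z": 3,"wx": 0,"wy": 0,"wz": 0,"claw": 0}
    - {"x": 0,"y": 0,"z": 3,"wx": 0,"wy": 0,"wz": 0,"claw": 0}
    - {"x": 0,"y": 0,"z": 2,"wx": 0,"wy": 0,"wz": 0,"claw": 0}
    - {"x": 0,"y": 0,"z": 0.5,"wx": 0,"wy": 0,"wz": 0,"claw": 0}
    - {"x": 0,"y": 0,"z": 0.3,"wx": 0,"wy": 0,"wz": 0,"claw": 0}
    - {"x": 0,"y": 0,"z": 0.3,"wx": 0,"wy": 0,"wz": 0,"claw": 0}
    - {"x": 0,"y": 0,"z": 0.3,"wx": 0,"wy": 0,"wz": 0,"claw": 0}
    - {"x": 0,"y": 0,"z": 0.3,"wx": 0,"wy": 0,"wz": 0,"claw": 0}
    - {"x": 0,"y": 0,"z": 0.3,"wx": 0,"wy": 0,"wz": 0,"claw": 0}

```text
time_s: 4.08
ee_pos: [520.9, -135.9, 111.5]
orientation: [3.142, 0.001, 2.735]
contact_force: [-1.0, -0.9, 5.0]
opening: 0.003
grip_force: 1.8
```

Emit:
jog_arm:
  increments:
    - {"x": 0,"y": 0,"z": 0.3,"wx": 0,"wy": 0,"wz": 0,"claw": 0}
    - {"x": 0,"y": 0,"z": 0.3,"wx": 0,"wy": 0,"wz": 0,"claw": 0}
    - {"x": 0,"y": 0,"z": 0.3,"wx": 0,"wy": 0,"wz": 0,"claw": 0}
    - {"x": 0,"y": 0,"z": 0.3,"wx": 0,"wy": 0,"wz": 0,"claw": 0}
    - {"x": 0,"y": 0,"z": 0.3,"wx": 0,"wy": 0,"wz": 0,"claw": 0}
    - {"x": 0,"y": 0,"z": 0.3,"wx": 0,"wy": 0,"wz": 0,"claw": 0}
    - {"x": 0,"y": 0,"z": 0.3,"wx": 0,"wy": 0,"wz": 0,"claw": 0}
    - {"x": 0,"y": 0,"z": 0.3,"wx": 0,"wy": 0,"wz": 0,"claw": 0}
    - {"x": 0,"y": 0,"z": 0.3,"wx": 0,"wy": 0,"wz": 0,"claw": 0}
    - {"x": 0,"y": 0,"z": 0.3,"wx": 0,"wy": 0,"wz": 0,"claw": 0}

```text
time_s: 5.32
ee_pos: [520.7, -135.6, 81.0]
orientation: [-3.142, -0.0, 2.736]
contact_force: [-0.6, -1.3, 2.7]
opening: -0.003
grip_force: 1.8
```

Emit:
jog_arm:
  increments:
    - {"x": 0,"y": 0,"z": 0.3,"wx": 0,"wy": 0,"wz": 0,"claw": 0}
    - {"x": 0,"y": 0,"z": 0.3,"wx": 0,"wy": 0,"wz": 0,"claw": 0}
    - {"x": 0,"y": 0,"z": 0.3,"wx": 0,"wy": 0,"wz": 0,"claw": 0}
    - {"x": 0,"y": 0,"z": 0.3,"wx": 0,"wy": 0,"wz": 0,"claw": 0}
    - {"x": 0,"y": 0,"z": 0.3,"wx": 0,"wy": 0,"wz": 0,"claw": 0}
    - {"x": 0,"y": 0,"z": 0.3,"wx": 0,"wy": 0,"wz": 0,"claw": 0}
    - {"x": 0,"y": 0,"z": 0.3,"wx": 0,"wy": 0,"wz": 0,"claw": 0}
    - {"x": 0,"y": 0,"z": 0.3,"wx": 0,"wy": 0,"wz": 0,"claw": 0}
    - {"x": 0,"y": 0,"z": 0.3,"wx": 0,"wy": 0,"wz": 0,"claw": 0}
    - {"x": 0,"y": 0,"z": 0.3,"wx": 0,"wy": 0,"wz": 0,"claw": 0}

```text
time_s: 6.58
ee_pos: [521.2, -135.0, 51.2]
orientation: [3.141, 0.0, 2.736]
contact_force: [1.1, 1.7, 2.7]
opening: 0.005
grip_force: 1.4
```

Emit:
jog_arm:
  increments:
    - {"x": 0,"y": 0,"z": 0.3,"wx": 0,"wy": 0,"wz": 0,"claw": 0}
    - {"x": 0,"y": 0,"z": 0.3,"wx": 0,"wy": 0,"wz": 0,"claw": 0}
    - {"x": 0,"y": 0,"z": 0.2,"wx": 0,"wy": 0,"wz": 0,"claw": 0}
    - {"x": 0,"y": 0,"z": 0.2,"wx": 0,"wy": 0,"wz": 0,"claw": 0}
    - {"x": 0,"y": 0,"z": 0,"wx": 0,"wy": 0,"wz": 0,"claw": 0}

```text
time_s: 7.2
ee_pos: [520.6, -135.6, 41.1]
orientation: [-3.141, -0.0, 2.736]
contact_force: [0.4, 0.6, 1.3]
opening: -0.001
grip_force: 0.8
```

Emit:
jog_arm:
  increments:
    - {"x": 0,"y": 0,"z": 0.1,"wx": 0,"wy": 0,"wz": 0,"claw": 0}
    - {"x": 0,"y": 0,"z": 0.1,"wx": 0,"wy": 0,"wz": 0,"claw": 0}
    - {"x": 0,"y": 0,"z": 0,"wx": 0,"wy": 0,"wz": 0,"claw": 0}

```text
time_s: 7.58
ee_pos: [520.7, -135.5, 39.2]
orientation: [-3.142, -0.0, 2.736]
contact_force: [0.2, 1.2, 1.4]
opening: -0.002
grip_force: 0.7
```

Emit:
jog_arm:
  increments:
    - {"x": 0,"y": 0,"z": 0.1,"wx": 0,"wy": 0,"wz": 0,"claw": 0}
    - {"x": 0,"y": 0,"z": 0.1,"wx": 0,"wy": 0,"wz": 0,"claw": 0}
    - {"x": 0,"y": 0,"z": 0,"wx": 0,"wy": 0,"wz": 0,"claw": 0}

```text
time_s: 7.95
ee_pos: [520.9, -135.4, 37.6]
orientation: [3.141, 0.0, 2.736]
contact_force: [-1.4, 1.6, 7.8]
opening: 0.001
grip_force: 3.3
```

Run:
```python
from station import *
import cv2
from h import *
s=state();print(s["ee_pos"],s["contact_force"])
a=read_camera("scene")["image"][60:300,80:400,::-1];b=read_camera("top")["image"][100:340,130:450,::-1]
cv2.imwrite("pics/v2.png",np.hstack([cv2.resize(a,(400,300)),cv2.resize(b,(400,300))]))
```

```text
[ 520.94275488 -135.44240334   37.60666025] [-1.42663201  1.58097046  7.80173744]
```

View pics/v2.png

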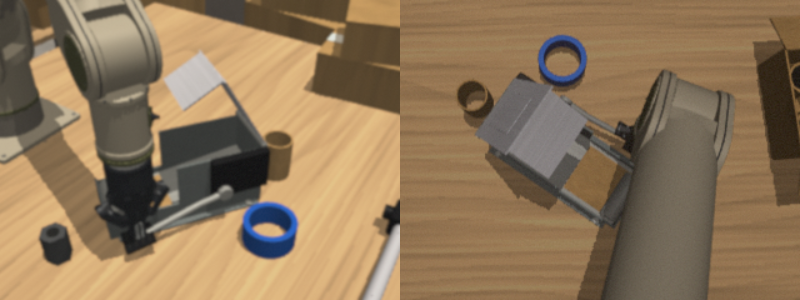

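The lid stands open and the force has jumped, so the lever is at its stop. I'll press about 1 mm more and hold while the roller rolls out.

Emit:
jog_arm:
  increments:
    - {"x": 0,"y": 0,"z": 0.1,"wx": 0,"wy": 0,"wz": 0,"claw": 0}
    - {"x": 0,"y": 0,"z": 0,"wx": 0,"wy": 0,"wz": 0,"claw": 0}
    - {"x": 0,"y": 0,"z": 0,"wx": 0,"wy": 0,"wz": 0,"claw": 0}
    - {"x": 0,"y": 0,"z": 0,"wx": 0,"wy": 0,"wz": 0,"claw": 0}
    - {"x": 0,"y": 0,"z": 0,"wx": 0,"wy": 0,"wz": 0,"claw": 0}
    - {"x": 0,"y": 0,"z": 0,"wx": 0,"wy": 0,"wz": 0,"claw": 0}
    - {"x": 0,"y": 0,"z": 0,"wx": 0,"wy": 0,"wz": 0,"claw": 0}
    - {"x": 0,"y": 0,"z": 0,"wx": 0,"wy": 0,"wz": 0,"claw": 0}
    - {"x": 0,"y": 0,"z": 0,"wx": 0,"wy": 0,"wz": 0,"claw": 0}
    - {"x": 0,"y": 0,"z": 0,"wx": 0,"wy": 0,"wz": 0,"claw": 0}

```text
time_s: 9.3
ee_pos: [521.0, -135.4, 37.3]
orientation: [3.141, 0.0, 2.736]
contact_force: [-5.5, 2.7, 16.9]
opening: 0.004
grip_force: 8.1
```

Run:
```python
from station import *
import cv2
from h import *
a=read_camera("top")["image"][180:300,200:360,::-1];b=read_camera("wrist")["image"][:,:,::-1]
cv2.imwrite("pics/v3.png",np.hstack([cv2.resize(a,(400,300)),cv2.resize(b,(400,300))]))
```

```text
(no output)
```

View pics/v3.png

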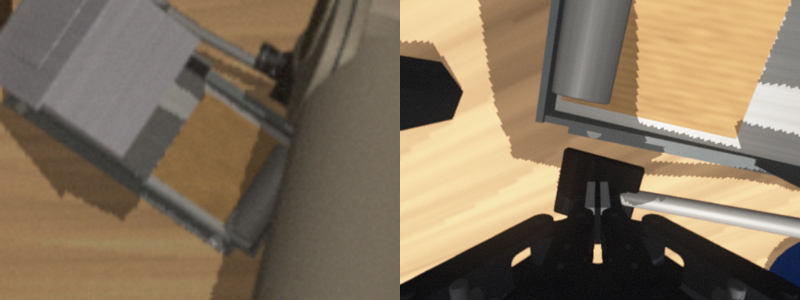

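The wrist view shows the roller lying against the tray's end wall, around (595,50). Now I ease the lever up at 2 mm per row.

Emit:
jog_arm:
  increments:
    - {"x": 0,"y": 0,"z": -0.2,"wx": 0,"wy": 0,"wz": 0,"claw": 0}
    - {"x": 0,"y": 0,"z": -0.2,"wx": 0,"wy": 0,"wz": 0,"claw": 0}
    - {"x": 0,"y": 0,"z": -0.2,"wx": 0,"wy": 0,"wz": 0,"claw": 0}
    - {"x": 0,"y": 0,"z": -0.2,"wx": 0,"wy": 0,"wz": 0,"claw": 0}
    - {"x": 0,"y": 0,"z": -0.2,"wx": 0,"wy": 0,"wz": 0,"claw": 0}
    - {"x": 0,"y": 0,"z": -0.2,"wx": 0,"wy": 0,"wz": 0,"claw": 0}
    - {"x": 0,"y": 0,"z": -0.2,"wx": 0,"wy": 0,"wz": 0,"claw": 0}
    - {"x": 0,"y": 0,"z": -0.2,"wx": 0,"wy": 0,"wz": 0,"claw": 0}
    - {"x": 0,"y": 0,"z": -0.2,"wx": 0,"wy": 0,"wz": 0,"claw": 0}
    - {"x": 0,"y": 0,"z": -0.2,"wx": 0,"wy": 0,"wz": 0,"claw": 0}

```text
time_s: 10.65
ee_pos: [520.8, -135.6, 56.4]
orientation: [3.142, 0.0, 2.736]
contact_force: [-1.8, -0.9, 1.9]
opening: -0.003
grip_force: 1.1
```

Emit:
jog_arm:
  increments:
    - {"x": 0,"y": 0,"z": -0.2,"wx": 0,"wy": 0,"wz": 0,"claw": 0}
    - {"x": 0,"y": 0,"z": -0.2,"wx": 0,"wy": 0,"wz": 0,"claw": 0}
    - {"x": 0,"y": 0,"z": -0.2,"wx": 0,"wy": 0,"wz": 0,"claw": 0}
    - {"x": 0,"y": 0,"z": -0.2,"wx": 0,"wy": 0,"wz": 0,"claw": 0}
    - {"x": 0,"y": 0,"z": -0.2,"wx": 0,"wy": 0,"wz": 0,"claw": 0}
    - {"x": 0,"y": 0,"z": -0.2,"wx": 0,"wy": 0,"wz": 0,"claw": 0}
    - {"x": 0,"y": 0,"z": -0.2,"wx": 0,"wy": 0,"wz": 0,"claw": 0}
    - {"x": 0,"y": 0,"z": -0.2,"wx": 0,"wy": 0,"wz": 0,"claw": 0}
    - {"x": 0,"y": 0,"z": -0.2,"wx": 0,"wy": 0,"wz": 0,"claw": 0}
    - {"x": 0,"y": 0,"z": -0.2,"wx": 0,"wy": 0,"wz": 0,"claw": 0}

```text
time_s: 11.9
ee_pos: [520.9, -135.5, 76.5]
orientation: [3.141, 0.0, 2.736]
contact_force: [-1.0, -1.8, 3.3]
opening: 0.001
grip_force: 1.4
```

Emit:
jog_arm:
  increments:
    - {"x": 0,"y": 0,"z": -0.2,"wx": 0,"wy": 0,"wz": 0,"claw": 0}
    - {"x": 0,"y": 0,"z": -0.2,"wx": 0,"wy": 0,"wz": 0,"claw": 0}
    - {"x": 0,"y": 0,"z": -0.2,"wx": 0,"wy": 0,"wz": 0,"claw": 0}
    - {"x": 0,"y": 0,"z": -0.2,"wx": 0,"wy": 0,"wz": 0,"claw": 0}
    - {"x": 0,"y": 0,"z": -0.2,"wx": 0,"wy": 0,"wz": 0,"claw": 0}
    - {"x": 0,"y": 0,"z": -0.2,"wx": 0,"wy": 0,"wz": 0,"claw": 0}
    - {"x": 0,"y": 0,"z": -0.2,"wx": 0,"wy": 0,"wz": 0,"claw": 0}
    - {"x": 0,"y": 0,"z": -0.2,"wx": 0,"wy": 0,"wz": 0,"claw": 0}
    - {"x": 0,"y": 0,"z": -0.2,"wx": 0,"wy": 0,"wz": 0,"claw": 0}
    - {"x": 0,"y": 0,"z": -0.2,"wx": 0,"wy": 0,"wz": 0,"claw": 0}

```text
time_s: 13.15
ee_pos: [520.8, -135.5, 96.4]
orientation: [3.141, -0.0, 2.736]
contact_force: [1.1, 1.3, 2.7]
opening: 0.004
grip_force: 1.5
```

Emit:
jog_arm:
  increments:
    - {"x": 0,"y": 0,"z": -0.2,"wx": 0,"wy": 0,"wz": 0,"claw": 0}
    - {"x": 0,"y": 0,"z": -0.2,"wx": 0,"wy": 0,"wz": 0,"claw": 0}
    - {"x": 0,"y": 0,"z": -0.2,"wx": 0,"wy": 0,"wz": 0,"claw": 0}
    - {"x": 0,"y": 0,"z": -0.2,"wx": 0,"wy": 0,"wz": 0,"claw": 0}
    - {"x": 0,"y": 0,"z": -0.2,"wx": 0,"wy": 0,"wz": 0,"claw": 0}
    - {"x": 0,"y": 0,"z": -0.2,"wx": 0,"wy": 0,"wz": 0,"claw": 0}
    - {"x": 0,"y": 0,"z": -0.2,"wx": 0,"wy": 0,"wz": 0,"claw": 0}
    - {"x": 0,"y": 0,"z": -0.2,"wx": 0,"wy": 0,"wz": 0,"claw": 0}
    - {"x": 0,"y": 0,"z": -0.2,"wx": 0,"wy": 0,"wz": 0,"claw": 0}
    - {"x": 0,"y": 0,"z": -0.2,"wx": 0,"wy": 0,"wz": 0,"claw": 0}

```text
time_s: 14.4
ee_pos: [520.6, -135.7, 116.3]
orientation: [-3.141, -0.0, 2.736]
contact_force: [0.4, 0.0, 0.7]
opening: -0.001
grip_force: 0.0
```

Emit:
jog_arm:
  increments:
    - {"x": 0,"y": 0,"z": -0.2,"wx": 0,"wy": 0,"wz": 0,"claw": 0}
    - {"x": 0,"y": 0,"z": -0.2,"wx": 0,"wy": 0,"wz": 0,"claw": 0}
    - {"x": 0,"y": 0,"z": -0.3,"wx": 0,"wy": 0,"wz": 0,"claw": 0}
    - {"x": 0,"y": 0,"z": -1,"wx": 0,"wy": 0,"wz": 0,"claw": 0}
    - {"x": 0,"y": 0,"z": -2,"wx": 0,"wy": 0,"wz": 0,"claw": 0}
    - {"x": 0,"y": 0,"z": -3,"wx": 0,"wy": 0,"wz": 0,"claw": 0}
    - {"x": 0,"y": 0,"z": -3,"wx": 0,"wy": 0,"wz": 0,"claw": 0}
    - {"x": 0,"y": 0,"z": -1.5,"wx": 0,"wy": 0,"wz": 0,"claw": 0}
    - {"x": 0,"y": 0,"z": 0,"wx": 0,"wy": 0,"wz": 0,"claw": 0}
    - {"x": 0,"y": 0,"z": 0,"wx": 0,"wy": 0,"wz": 0,"claw": 0}

```text
time_s: 15.65
ee_pos: [520.3, -135.4, 227.2]
orientation: [-3.141, -0.001, 2.736]
contact_force: [-0.2, 0.3, 0.2]
opening: 0.0
grip_force: 0.0
```

Run:
```python
from station import *
import cv2
from h import *
s=state();print(s["time_s"],s["ee_pos"],s["contact_force"])
a=read_camera("scene")["image"][60:300,80:400,::-1];b=read_camera("wrist")["image"][:,:,::-1]
cv2.imwrite("pics/v4.png",np.hstack([cv2.resize(a,(400,300)),cv2.resize(b,(400,300))]))
```

```text
15.65 [ 520.25273788 -135.37942988  227.1770336 ] [-0.19262259  0.26366629  0.15616446]
```

View pics/v4.png

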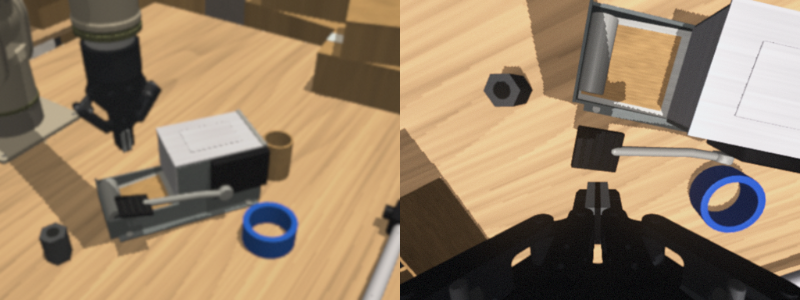

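The lid is shut, the lever is up, and the roller rests at the tray's end wall (600,50). The bystanders haven't moved and the arm is clear.

```bash
python3 -c "
from station import *
print(finish_job())"
```

```text
the job is handed in; nothing more can be done
None
```

The job is handed in: the lever went fully down to its stop, the roller rolled out to the tray's end wall, the lid was eased shut over about 5 s, and the arm was clear of everything at about 16 s.

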